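# Spatula a hot shoe sole into the cooling box

## Robot

A 6-joint arm with a two-finger parallel gripper is mounted at the origin on the work surface. World frame = base frame: x ahead of the robot, y to its left, z up, the work surface at z = 0. Lengths are in m, angles in degrees, forces in N, time in s.
With the tool pointing down it reaches from about 0.3 to 0.75 m from the base axis. Payload 8.5 kg.
Tool frame: the origin (TCP) lies at the very end of the fingers, on their centre line; the grasp point (between the pads) lies 19 mm behind it; x points along the fingers, y is the direction in which the jaws open and shut, and the axes are right-handed (so a half turn about x gives the same grasp; the last joint's range is limited). The gripper opens to 85 mm and grips with 20 to 120 N. Pads are 22 mm wide; open, the fingers measure 114 mm over their backs; the gripper's body (76 mm by 85 mm) begins 54 mm behind the grasp point. The pads swing forward as they close: fully open they stand 13 mm farther back than shut.
Start: joints at [59.628, 21.807, 74.336, -0, 83.858, -12.336], TCP at [0.17, 0.523, 0.231] pointing down, gripper open.
Joint ranges: [-178.18, 178.18], [-50.72, 133.34], [12.68, 142.11], [-81.47, 261.47], [9.98, 163.14], [-165.26, 165.26]. Speed limits (degrees/s): [136.94, 136.94, 180, 180, 180, 180].

## Interface

Orientations are given as a 3x3 rotation matrix whose columns are the frame's x, y, z axes.
In Python, from rig import sensors, cams, env gives the robot as it stands.
- The arm moves only by the shell command python3 -m crank 'ROWS' [FORCE]. ROWS is a JSON object of lists of equal length, an entry for each row: "hand": the closure in counts, from 0 (fully open) to 255 (shut); "translation": the shift along the tool's x, y, z in m, a list of three; "dr": the turn, a rotation vector about the tool's x, y, z in rad, a list of three. A call has 1 to 5 rows; each row is the pose to reach, as a shift and turn from the pose commanded when the call began, along the tool's axes at that moment; what a row does not reach only later rows make up. A row lasts 1/10 s, in which the tool goes at most 50 mm and 8.59 degrees, less where a joint would pass 70% of its speed; a pose out of reach is approached as far as the arm can. A call with a gripper value outside its range is refused whole. The fingers move at their own pace and stop on an object; FORCE is the grip in N (left out, the last holds). Time passes only in rows, so rows that repeat a pose let the fingers close. It gives the time, the measured TCP pose, the force and the opening at its end, in the units of the state.
- sensors.observe(): the state, without advancing time (a new reading comes with each control period).
- cams.get_image(name): name is "scene" or "top" or "wrist"; returns (picture, depth): 480x640x3 uint8, blue, green, red; 480x640 float32, m along the optical axis (not along the pixel's ray), 0 where there is no reading.
- cams.calibration(name): a dict with "vertical_fov" (degrees; the focal length in pixels is half the picture's height over the tangent of half this angle, whatever the lens; pixels are square), "cx", "cy" (the principal point, pixels), "extrinsics" (4x4, takes a point from camera to world coordinates). Camera axes: x right, y down, z forward; pixel columns grow to the right and rows downward; lengths in m; the calibration is good to about 2 mm. The wrist camera is an equidistant fisheye: a pixel r from the principal point sees the ray r / f radians off the axis. A picture is of the moment at which its call begins: read the wrist's pose just before it. calibration takes no time and is no camera call; for the wrist camera it gives the pose at the moment of the call.
- env.close_job(): hands the job in, once; it reports no verdict.
The state is a dict: "time_s": time; "q": joint angles; "qvel": joint speeds; "joint_efforts": joint torques, N m; "position": TCP position; "tool_rot": TCP orientation; "ft_force": force on the tool from outside, world axes, zero at the start; "wrist_torque": the same for the moment, N m; "grip_width": finger opening in m.
Only numpy, scipy, OpenCV 4.12 (cv2) and the standard library are available. Lean on these libraries where they do the work, as an engineer would, in place of code of your own. Each camera call takes 0.05 s, during which the arm holds its last target. There are 200 camera calls.

## Task

The hot shoe sole on the warming plate has to cool: slide the spatula under its raised toe, lift it, and set it down gently, lengthwise and flat on the two rails inside the white cooling box, with no part of it sticking out. Then draw the spatula out, lay it back flat on the bench on its own and shut the box's clear cover fully. The sole is freshly cemented, so never touch it with the gripper and do not let it fall; leave the glue jar, the green shoe last and the yellow roll where they are.

Things in the scene. Friction and masses are not known exactly. Their poses are not given: they have to be found in the camera images.
- sole: Rigid shoe sole, terracotta brown with a black underside, 0.12 kg, 170 mm long (x), up to 82 mm wide near the toe, 76 mm amidships, 9 mm thick. Origin: mid-length at underside level. Underside flat from x = -35 to +85 mm (heel end); from -35 to the toe end at x = -85 mm it rises evenly to 9 mm. Starts flat on the plate, toe to the plate's -x end; when pushed it slides until the heel meets the lip.
- plate: Warming plate, fixed: blue base, flat aluminium top, 210 (x) by 130 mm (y), top 30 mm above the bench. Origin: under its centre, at bench level. At its +x end a lip (x = 93 to 105 mm, 12 mm high) stops the sole; the other edges are open. The spatula goes in along +x.
- coolbox: White box, fixed, 220 (x) by 136 mm (y); walls 6 mm thick, 60 mm high, on three sides; -x end open. Origin: under its centre, at bench level. Two steel rails along x at y = -32 and 32 mm, 10 mm wide, x = -100 to 100 mm, tops 34 mm up, 54 mm gap between, floor 8 mm up. Inner faces: end wall x = 104, sides y = -62 and 62 mm. Sole goes in with its toe at the open end, origin then 34 mm up.
- cover (a joint): Angle of the box's clear cover, rad: 0 = shut, grows as it opens upward; starts at 0.9 to 1.15. Hinge line along the box's x on top of its +y wall (y = 65 mm, 62 mm above the bench). It stays where left (friction 0.3 N m); about 2 to 5 N down on its grip shuts it, and it stops by itself at 0.
- cover_grip (a point): Centre of the orange round bar along the free edge of the cover, 120 mm long along the box's x, diameter 18 mm. It lies 142 mm from the hinge line and 4 mm above the hinge line's level when the cover is shut (then at box y = -77 mm, 66 mm above the bench).
- cover_hinge (a point): Middle of the cover's hinge line: box (0, 65, 62) mm. Its axes turn with the cover; with the cover shut they are those of the box.
- spatula: Steel offset spatula, red handle, 0.16 kg, standing level on blade and foot. Origin: mid-blade at its underside; x to the tip, z up. Blade x = -65 to 65 mm, 36 mm wide, 2.5 mm thick, last 20 mm tapering to 1 mm. Tang rises from x = -65 to the handle: x = -185 to -95 mm, 22 mm wide (y), z = 37 to 63 mm. Foot 10 by 22 mm at x = -178 mm, down to z = 0.
- spatula_grip (a point): Grip point in the middle of the spatula's handle, at (-130, 0, 50) mm of the spatula; pinch across its 22 mm width (y) from above.
- spatula_tip (a point): Tip of the blade at its underside, at (65, 0, 0) mm of the spatula.
- glue_jar: Bystander: jar with yellow cap, 70 mm across, 85 mm high; origin under its centre.
- last: Bystander: green shoe last, 145 mm long along its x, 65 mm wide, 85 mm high; origin under its middle.
- tape_roll: Bystander: yellow roll lying flat, 90 mm across, 25 mm high; origin under its centre.
There are look-alikes about, which are no part of the job. Leave any pink look-alike of the sole alone.

How it is judged (in metres and radians):
On the way, in this order (a step that is already met when the one before it is completed fails the run):
1. the sole is lifted at least 25 mm clear of the warming plate, lying on the spatula (z of sole in the frame of plate above 0.055 m and contact force between sole and spatula above 0.3 N and contact force between sole and plate below 0.05 N), for 0.2 s.
2. the sole lies on the rails of the cooling box, free of the spatula (x of sole in the frame of coolbox between -0.03 and 0.025 m and y of sole in the frame of coolbox between -0.02 and 0.02 m and z of sole in the frame of coolbox between 0.028 and 0.04 m and angle between sole's own z axis and vertical below 0.08 rad and angle between the x axis of sole and the x axis of coolbox, either way round below 0.25 rad and contact force between sole and coolbox above 0.3 N and contact force between sole and spatula below 0.05 N), for 0.3 s.
At the end, for the whole second after the job is handed in: Sole flat (0.08 rad) on both rails, along the box (0.25 rad), origin 28 to 40 mm up, -30 to 25 mm along and within 20 mm across from the box centre; cover shut (0.05 rad); spatula released, still and flat on the bench (6 mm, 0.06 rad), clear of box, plate and sole (x of sole in the frame of coolbox between -0.03 and 0.025 m and y of sole in the frame of coolbox between -0.02 and 0.02 m and z of sole in the frame of coolbox between 0.028 and 0.04 m and angle between sole's own z axis and vertical below 0.08 rad and angle between the x axis of sole and the x axis of coolbox, either way round below 0.25 rad and value of joint cover below 0.05 rad and linear speed of each of sole, spatula below 0.02 m/s and height (world z) of spatula between -0.006 and 0.006 m and angle between spatula's own z axis and vertical below 0.06 rad and contact force between spatula and coolbox below 0.05 N and contact force between spatula and plate below 0.05 N and contact force between spatula and sole below 0.05 N); the robot touches nothing.
It fails at once if the gripper or arm touches the sole (contact force between any of the arm, the fingers and sole above 0.5 N).
It fails at once if the sole falls (origin below 20 mm) or tips over (height (world z) of sole below 0.02 m or angle between sole's own z axis and vertical above 0.7 rad).
It fails at once if the sole is dropped into the box (faster than 0.5 m/s there) (horizontal distance between sole and coolbox below 0.12 m and linear speed of sole above 0.5 m/s).
It fails at once if the jar, the last or the roll is moved by more than 30 mm (distance of any of glue_jar, last, tape_roll from where it was at the start of the episode above 0.03 m).
It also fails if it takes over 72 s, if anything falls off the work surface, if the arm or the gripper's body presses on something with over 40 N, if the wrist force passes 120 N, or if a joint passes its speed limit or range.

## Working session

There is one attempt and no reset: what is moved stays moved. The work goes in short steps, Python scripts to look and compute and a shell command to move; the robot and the scene stay as the last step left them, time stands still between calls to the robot, and variables do not carry over. Pictures are saved under pics/ and viewed, about 8 in all and at most 12, crops included, and the job is handed in when it is done.

```bash
ls; mkdir -p pics
python3 - <<'E'
from rig import sensors, cams
import cv2,numpy as np
s=sensors.observe();print(s)
for n in("top","scene"):
    im,d=cams.get_image(n);cv2.imwrite(f"pics/{n}0.png",im);np.save(f"pics/{n}0.npy",d);print(n,cams.calibration(n))
E
```

```text
pics
{'time_s': 0.0, 'q': array([ 5.96291375e+01,  2.18397651e+01,  7.43849993e+01,  5.16906643e-04,
        8.38586273e+01, -1.23353508e+01]), 'qvel': array([-0.06111996,  0.12431947,  0.05656331,  0.03186094, -0.03292361,
        0.02848087]), 'joint_efforts': array([ 1.94749441e-04, -4.48451507e+01, -2.31282413e+01, -1.61184175e-04,
        4.64348181e-03,  3.27657347e-05]), 'position': array([0.17012521, 0.52271354, 0.23072182]), 'tool_rot': array([[-7.43611408e-04,  3.09606792e-01,  9.50864387e-01],
       [-1.25119166e-03,  9.50863617e-01, -3.09607519e-01],
       [-9.99998941e-01, -1.41994127e-03, -3.19695598e-04]]), 'ft_force': array([-1.06334195, -0.89119231,  0.11150256]), 'wrist_torque': array([ 0.03187726, -0.0402005 ,  0.0173289 ]), 'grip_width': 0.08570183764147524}
top {'vertical_fov': 51.899306855344626, 'cx': 331.10119805961125, 'cy': 239.24582507781588, 'extrinsics': array([[-0.02351322, -0.99560879,  0.09061056,  0.48466857],
       [-0.99943604,  0.02123625, -0.026012  ,  0.01011616],
       [ 0.02397355, -0.09117108, -0.99554664,  0.95538726],
       [ 0.        ,  0.        ,  0.        ,  1.        ]])}
scene {'vertical_fov': 48.361075160423674, 'cx': 326.43370472467353, 'cy': 240.9615404233097, 'extrinsics': array([[-0.8836787 ,  0.29751062, -0.36138538,  0.92487049],
       [ 0.46761197,  0.59609571, -0.65269361,  0.68883136],
       [ 0.021237  , -0.74575957, -0.66587661,  0.79723603],
       [ 0.        ,  0.        ,  0.        ,  1.        ]])}
```

View pics/top0.png

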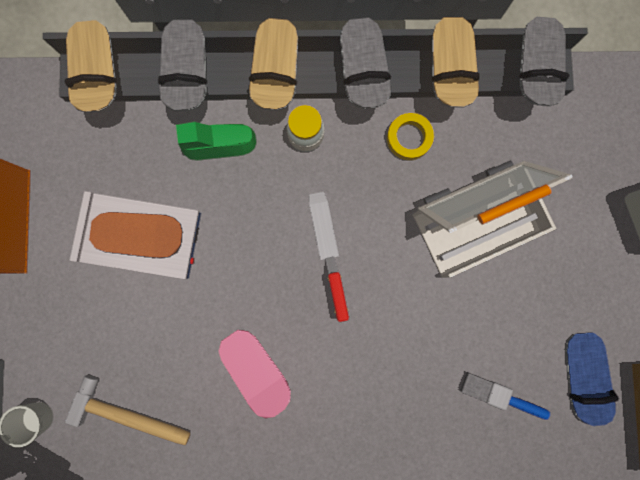

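View pics/scene0.png

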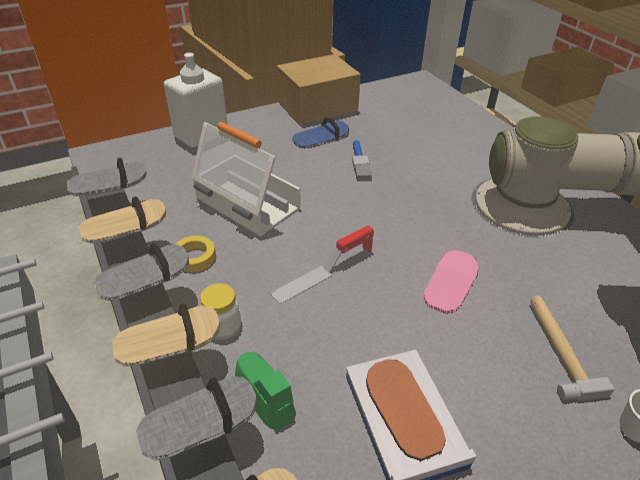

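```bash
cat > h.py <<'E'
import numpy as np,cv2
from rig import sensors,cams
def cloud(n,d):
    c=cams.calibration(n);f=240/np.tan(np.radians(c["vertical_fov"]/2))
    v,u=np.mgrid[0:480,0:640];P=np.stack([(u-c["cx"])/f*d,(v-c["cy"])/f*d,d],-1)
    E=c["extrinsics"];return P@E[:3,:3].T+E[:3,3]
def ray(n,u,v,z):
    c=cams.calibration(n);f=240/np.tan(np.radians(c["vertical_fov"]/2));E=c["extrinsics"]
    r=E[:3,:3]@np.array([(u-c["cx"])/f,(v-c["cy"])/f,1]);return E[:3,3]+r*(z-E[2,3])/r[2]
def rect(P):
    (c,s,a)=cv2.minAreaRect((P[:,:2]*1000).astype(np.float32));b=cv2.boxPoints((c,s,a))
    return np.round(c,1),np.round(s,1),round(a,1),"zmed",np.round(np.median(P[:,2])*1000,1),"mean",np.round(P.mean(0)*1000,1)
E
python3 - <<'E'
from h import *
im=cv2.imread("pics/top0.png");d=np.load("pics/top0.npy");P=cloud("top",d)
hsv=cv2.cvtColor(im,cv2.COLOR_BGR2HSV);H,S,V=[hsv[...,i] for i in range(3)]
def m(u0,v0,u1,v1,c):
    k=np.zeros(d.shape,bool);k[v0:v1,u0:u1]=1;k=(k&c&(d>0)).astype(np.uint8)
    k=cv2.morphologyEx(k,cv2.MORPH_OPEN,np.ones((3,3)));return P[k>0]
z=P[...,2]
print("bench z",np.median(P[300:330,120:200,2]),"plate z",np.median(P[258:262,120:180,2]))
print("sole",rect(m(60,180,210,290,(S>120)&(H<15)&(V>60))))
print("plate",rect(m(60,180,210,290,(z>.02)&(z<.06))))
print("handle",rect(m(300,250,360,330,(S>150)&((H<8)|(H>172)))))
print("blade",rect(m(300,185,345,262,(V>150)&(S<40))))
b=m(400,150,590,300,(S>150)&(H<20));print("bar",rect(b))
print("last",rect(m(170,110,265,170,S>120)),"\njar",rect(m(280,100,330,135,S>150)),"\nroll",rect(m(380,105,440,165,S>120)))
a=cv2.resize(im[150:290,400:585],None,fx=4,fy=4,interpolation=cv2.INTER_CUBIC);cv2.imwrite("pics/box.png",a)
np.set_printoptions(precision=3,suppress=True)
for u,v in [(440,273),(553,226),(480,250),(500,243),(525,232),(430,235),(500,262)]: print(u,v,P[v,u])
E
```

```text
bench z -0.0001378865602807422 plate z 0.029782181899917715
sole (array([585.6, 336.8]), array([189.5,  80. ]), 81.6, 'zmed', np.float64(39.3), 'mean', array([585.6, 346.3,  39.8]))
plate (array([584.1, 350.3]), array([212.1, 130.2]), 79.4, 'zmed', np.float64(35.9), 'mean', array([583.5, 350.7,  35.1]))
handle (array([462.4, -23.6]), array([88.4, 21. ]), 10.7, 'zmed', np.float64(61.9), 'mean', array([462.4, -23.2,  61.1]))
blade (array([600.1,   1. ]), array([130.4,  36.9]), 10.1, 'zmed', np.float64(1.7), 'mean', array([598.7,   0.7,   1.7]))
bar (array([ 603.8, -299.7]), array([ 17.3, 121.3]), 22.9, 'zmed', np.float64(198.3), 'mean', array([ 603.8, -298.6,  197.7]))
last (array([775.1, 204.6]), array([ 77.2, 149.1]), 3.0, 'zmed', np.float64(44.6), 'mean', array([758.7, 198.8,  48.5])) 
jar (array([791.4,  38.5]), array([88.6, 59.4]), 34.4, 'zmed', np.float64(84.2), 'mean', array([781. ,  30.8,  83.8])) 
roll (array([ 774.1, -174. ]), array([88.5, 98.7]), 86.0, 'zmed', np.float64(23.4), 'mean', array([ 768.9, -173. ,   21.3]))
440 273 [ 0.501 -0.224  0.003]
553 226 [ 0.582 -0.425  0.057]
480 250 [ 0.544 -0.303  0.007]
500 243 [ 0.557 -0.344  0.006]
525 232 [ 0.577 -0.395  0.005]
430 235 [ 0.575 -0.207  0.009]
500 262 [ 0.52  -0.345 -0.003]
```

View pics/box.png

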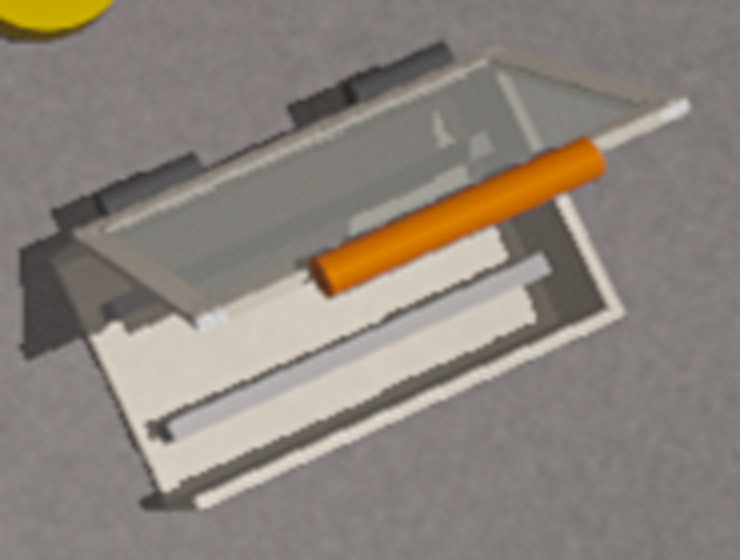

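Run:
```python
from h import *
np.set_printoptions(precision=4,suppress=True)
R=lambda u,v,z:ray("top",u/4+400,v/4+150,z)
a,b=R(200,508,.06),R(625,315,.06);r1,r2=R(170,432,.034),R(546,264,.034)
print("wall",a,b,np.linalg.norm(b-a),np.degrees(np.arctan2(*(b-a)[1::-1])))
print("rail",r1,r2,np.linalg.norm(r2-r1),np.degrees(np.arctan2(*(r2-r1)[1::-1])))
t=b-a;t/=np.linalg.norm(t);n=np.array([-t[1],t[0],0])
print("centre from wall",(a+b)/2+.068*n,"rail",(r1+r2)/2+.032*n,"corner",b-.110*t+.068*n)
im=cv2.imread("pics/top0.png");d=np.load("pics/top0.npy");P=cloud("top",d);z=P[...,2]
hsv=cv2.cvtColor(im,cv2.COLOR_BGR2HSV);H,S,V=[hsv[...,i] for i in range(3)]
k=np.zeros(d.shape,bool);k[180:290,60:210]=1
def big(c):
    n_,l,st,_=cv2.connectedComponentsWithStats(c.astype(np.uint8),connectivity=4);return l==1+np.argmax(st[1:,4])
s=big(k&(S>120)&(H<15)&(V>60));print("sole",rect(P[s]))
p=P[k&(z>.02)&(z<.06)];print("plate",rect(p))
l=P[big(k&(z>.041)&(z<.06)&(np.arange(640)<92))];print("lip",rect(l))
# bar angles
o=np.zeros(d.shape,bool);o[150:300,400:590]=1;q=P[big(o&(S>150)&(H<20))]
_,_,vt=np.linalg.svd(q-q.mean(0));print("bar dir",vt[0],"range",np.array([(q@vt[0]).min(),(q@vt[0]).max()]))
hd=P[big((S>150)&((H<8)|(H>172))&(np.arange(640)>300)&(np.arange(640)<360)&(np.arange(480)[:,None]>250))];print("handle ends",hd[hd[:,0].argmin()],hd[hd[:,0].argmax()])
```

```text
wall [ 0.4925 -0.2282  0.06  ] [ 0.5768 -0.4297  0.06  ] 0.2184106908562371 -67.30972691061658
rail [ 0.5287 -0.2226  0.034 ] [ 0.6046 -0.4061  0.034 ] 0.19859531635260722 -67.51227940235644
centre from wall [ 0.5974 -0.3028  0.06  ] rail [ 0.5962 -0.302   0.034 ] corner [ 0.5971 -0.302   0.06  ]
sole (array([563.8, 216.5]), array([434.2,  82.7]), 79.8, 'zmed', np.float64(39.3), 'mean', array([585.4, 345.7,  42.5]))
plate (array([584.1, 349.8]), array([213.1, 130.2]), 79.4, 'zmed', np.float64(35.9), 'mean', array([583.5, 350.7,  35.1]))
lip (array([605.6, 446.8]), array([ 13.5, 121. ]), 79.7, 'zmed', np.float64(42.4), 'mean', array([604.5, 447. ,  42.5]))
bar dir [ 0.3553 -0.8628 -0.3597] range [-0.1802  0.4586]
handle ends [ 0.4182 -0.0276  0.0591] [ 0.5065 -0.019   0.0568]
```

```bash
cat >> h.py <<'E'
from scipy.spatial.transform import Rotation as Ro
def T(x,y,z,yaw):
    t=np.radians(yaw);c,s=np.cos(t),np.sin(t)
    return np.array([x,y,z]),np.array([[0,-s,c],[0,c,s],[-1,0,0]])
def plan(targets,start=None):
    if start is None: o=sensors.observe();start=(o["position"],o["tool_rot"])
    p,R=start
    for t in targets:
        p2,R2=T(*t);tr=R.T@(p2-p);dr=Ro.from_matrix(R.T@R2).as_rotvec()
        print(np.round(tr,4),np.round(dr,4),"|",round(float(np.linalg.norm(tr)),3),round(float(np.degrees(np.linalg.norm(dr))),1));p,R=p2,R2
def sp(org,yaw,dx,dz=.031):   # tool target with spatula origin at org(x,y,z), grip dx behind
    t=np.radians(yaw);return org[0]-dx*np.cos(t),org[1]-dx*np.sin(t),org[2]+dz,yaw+180
E
python3 - <<'E'
from h import *
im=cv2.imread("pics/top0.png");hsv=cv2.cvtColor(im,cv2.COLOR_BGR2HSV);H,S,V=[hsv[...,i] for i in range(3)]
k=np.zeros(H.shape,np.uint8);k[205:265,85:187]=1;k&=((S>120)&(H<15)&(V>60)).astype(np.uint8)
k=cv2.morphologyEx(k,cv2.MORPH_OPEN,np.ones((5,5)))
p=np.array([ray("top",u,v,.039) for v,u in np.argwhere(k)]);print("sole",rect(p))
g=sp((.5995,.0005,0),10.2,.145);print(g)
plan([(.25,.34,.23,-61),(.35,.16,.23,-104),(g[0]-.02,g[1]+.02,.2,-147),(g[0],g[1],.1,g[3])])
E
```

```text
Traceback (most recent call last):
  File "h.py", line 8, in ray
    c=cams.calibration(n);f=240/np.tan(np.radians(c["vertical_fov"]/2));E=c["extrinsics"]
ValueError: time passes only in moves, steps and waits
```

```bash
sed -i 's/^def cloud/C={n:cams.calibration(n) for n in ("top","scene")}\ndef cloud/; s/c=cams.calibration(n)/c=C[n]/' h.py
python3 - <<'E'
from h import *
im=cv2.imread("pics/top0.png");hsv=cv2.cvtColor(im,cv2.COLOR_BGR2HSV);H,S,V=[hsv[...,i] for i in range(3)]
k=np.zeros(H.shape,np.uint8);k[205:265,85:187]=1;k&=((S>120)&(H<15)&(V>60)).astype(np.uint8)
k=cv2.morphologyEx(k,cv2.MORPH_OPEN,np.ones((5,5)))
p=np.array([ray("top",u,v,.039) for v,u in np.argwhere(k)]);print("sole",rect(p))
g=sp((.5995,.0005,0),10.2,.145);print(g)
plan([(.25,.34,.23,-61),(.35,.16,.23,-104),(g[0]-.02,g[1]+.02,.2,-147),(g[0],g[1],.1,g[3])])
E
```

```text
sole (array([585.4, 347.8]), array([167.2,  78.3]), 85.0, 'zmed', np.float64(39.0), 'mean', array([585.8, 346.9,  39. ]))
(np.float64(0.45679163684446), np.float64(-0.025177287346339575), 0.031, 190.2)
[ 0.0009 -0.149   0.1325] [7.498e-01 2.000e-04 1.300e-03] | 0.199 43.0
[0.000e+00 2.000e-04 2.059e-01] [0.7505 0.     0.    ] | 0.206 43.0
[0.03   0.1242 0.1393] [0.7505 0.     0.    ] | 0.189 43.0
[ 0.1     0.0277 -0.0059] [0.3979 0.     0.    ] | 0.104 22.8
```

```bash
python3 -m crank '{"hand":[0,0,0,0,0],"translation":[[0,-0.03,0.026],[0,-0.06,0.053],[0,-0.09,0.08],[0,-0.12,0.106],[0,-0.149,0.132]],"dr":[[0.15,0,0],[0.3,0,0],[0.45,0,0],[0.6,0,0],[0.75,0,0]]}'
python3 -m crank '{"hand":[0,0,0,0,0],"translation":[[0,0,0.04],[0,0,0.08],[0,0,0.12],[0,0,0.165],[0,0,0.206]],"dr":[[0.15,0,0],[0.3,0,0],[0.45,0,0],[0.6,0,0],[0.75,0,0]]}'
python3 -m crank '{"hand":[0,0,0,0,0],"translation":[[0.006,0.025,0.028],[0.012,0.05,0.056],[0.018,0.075,0.084],[0.024,0.1,0.112],[0.03,0.124,0.139]],"dr":[[0.15,0,0],[0.3,0,0],[0.45,0,0],[0.6,0,0],[0.75,0,0]]}'
python3 -m crank '{"hand":[0,0,0,0,0],"translation":[[0.03,0.01,0],[0.06,0.02,-0.003],[0.1,0.028,-0.006],[0.1,0.028,-0.006],[0.1,0.028,-0.006]],"dr":[[0.13,0,0],[0.26,0,0],[0.398,0,0],[0.398,0,0],[0.398,0,0]]}'
python3 - <<'E'
from h import *
c=cams.calibration("wrist");im,d=cams.get_image("wrist");cv2.imwrite("pics/w1.png",im);print(c)
plan([sp((.5995,.0005,0.001),10.2,.145)])
im=cv2.imread("pics/top0.png");hsv=cv2.cvtColor(im,cv2.COLOR_BGR2HSV);H,S,V=[hsv[...,i] for i in range(3)]
k=np.zeros(H.shape,np.uint8);k[205:265,85:187]=1;k&=((S>120)&(H<15)&(V>60)).astype(np.uint8)
k=cv2.morphologyEx(k,cv2.MORPH_OPEN,np.ones((5,5)))
p=np.array([ray("top",u,v,.039) for v,u in np.argwhere(k)])[:,:2];q=p-p.mean(0);w=np.linalg.svd(q,full_matrices=False)[2][0];print("sole axis",np.degrees(np.arctan2(w[1],w[0])),(q@w).min(),(q@w).max())
E
```

```text
time_s: 0.6
position: [0.2498, 0.3388, 0.2311]
tool_rot: [[-0.0, 0.877, 0.48], [-0.0, 0.48, -0.877], [-1.0, -0.0, 0.0]]
ft_force: [0.5, -0.6, -0.4]
grip_width: 0.0851
time_s: 1.1
position: [0.3499, 0.1585, 0.2313]
tool_rot: [[-0.0, 0.969, -0.248], [-0.0, -0.248, -0.969], [-1.0, -0.0, 0.0]]
ft_force: [0.6, -0.3, 0.4]
grip_width: 0.0856
time_s: 1.6
position: [0.4366, -0.0062, 0.2009]
tool_rot: [[-0.0, 0.54, -0.842], [0.0, -0.842, -0.54], [-1.0, -0.0, 0.0]]
ft_force: [0.3, 0.4, 0.2]
grip_width: 0.0853
time_s: 2.1
position: [0.4564, -0.0247, 0.1018]
tool_rot: [[-0.001, 0.181, -0.983], [0.0, -0.983, -0.181], [-1.0, -0.001, 0.001]]
ft_force: [0.3, 0.1, 0.2]
grip_width: 0.0854
{'vertical_fov': 65.70646984690485, 'cx': 318.2927298846649, 'cy': 239.55042246164126, 'extrinsics': array([[ 0.18168537, -0.94834049, -0.26007835,  0.52109777],
       [-0.98335529, -0.17566542, -0.04641158, -0.01266648],
       [-0.00167279,  0.26418173, -0.96447147,  0.24334653],
       [ 0.        ,  0.        ,  0.        ,  1.        ]])}
[0.0706 0.0004 0.0002] [ 0.0043 -0.0011 -0.0006] | 0.071 0.3
sole axis -95.76349220699204 -0.08447974141062185 0.08268945442869043
```

View pics/w1.png

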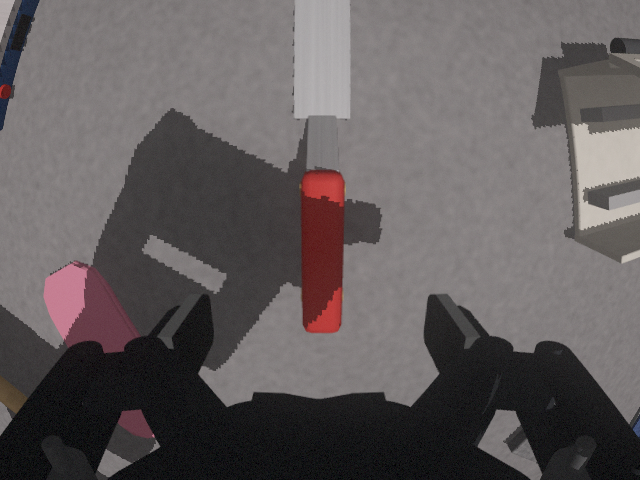

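```bash
python3 -m crank '{"hand":[0,0,0,0,0],"translation":[[0.025,0,0],[0.045,0,0],[0.06,0,0],[0.07,0,0],[0.07,0,0]],"dr":[[0.004,-0.001,0],[0.004,-0.001,0],[0.004,-0.001,0],[0.004,-0.001,0],[0.004,-0.001,0]]}' 100
python3 -m crank '{"hand":[255,255,255,255,255],"translation":[[0,0,0],[0,0,0],[0,0,0],[0,0,0],[0,0,0]],"dr":[[0,0,0],[0,0,0],[0,0,0],[0,0,0],[0,0,0]]}' 100
python3 -m crank '{"hand":[255,255,255],"translation":[[0,0,0],[0,0,0],[0,0,0]],"dr":[[0,0,0],[0,0,0],[0,0,0]]}'
python3 - <<'E'
from h import *
u=np.array([np.cos(np.radians(83)),np.sin(np.radians(83))]);so=np.array([.5857,.347])
A=lambda back,z:sp((*(so-back*u),z),83,.145)
print(A(.2,.05));
# lift, then swing to pre-insert: tip 35 mm short of the toe (toe at -85, tip +65)
b=A(.185,.1);o=sensors.observe();p=o["position"]
plan([(p[0],p[1],p[2]+.08,190.2),(p[0]+.0*(b[0]-p[0]),p[1],p[2]+.1,228),(b[0],b[1],b[2],263),A(.185,.0295)])
E
```

```text
time_s: 2.65
position: [0.4567, -0.0246, 0.0318]
tool_rot: [[-0.001, 0.176, -0.984], [-0.0, -0.984, -0.176], [-1.0, 0.0, 0.001]]
ft_force: [-0.8, 0.2, 0.5]
grip_width: 0.0851
time_s: 3.15
position: [0.4567, -0.0249, 0.0317]
tool_rot: [[-0.0, 0.174, -0.985], [-0.0, -0.985, -0.174], [-1.0, 0.0, 0.001]]
ft_force: [-0.4, -0.0, 4.3]
grip_width: 0.0208
time_s: 3.45
position: [0.4567, -0.0249, 0.0317]
tool_rot: [[-0.0, 0.174, -0.985], [-0.0, -0.985, -0.174], [-1.0, 0.0, 0.0]]
ft_force: [-0.7, 0.2, 6.2]
grip_width: 0.0202
(np.float64(0.543655076525224), np.float64(0.004571577683743888), 0.081, 263)
[-0.08  0.    0.  ] [-0.0031  0.0005 -0.0003] | 0.08 0.2
[-0.02  0.    0.  ] [-0.6597  0.      0.    ] | 0.02 37.8
[ 0.0007  0.0363 -0.0923] [-0.6109  0.      0.    ] | 0.099 35.0
[0.0705 0.     0.    ] [0. 0. 0.] | 0.071 0.0
```

```bash
python3 -m crank '{"hand":[255,255,255,255],"translation":[[-0.02,0,0],[-0.05,0,0],[-0.08,0,0],[-0.08,0,0]],"dr":[[0,0,0],[0,0,0],[0,0,0],[0,0,0]]}'
python3 -m crank '{"hand":[255,255,255,255,255],"translation":[[-0.005,0,0],[-0.01,0,0],[-0.015,0,0],[-0.02,0,0],[-0.02,0,0]],"dr":[[-0.132,0,0],[-0.264,0,0],[-0.396,0,0],[-0.528,0,0],[-0.66,0,0]]}'
python3 -m crank '{"hand":[255,255,255,255,255],"translation":[[0,0.007,-0.02],[0,0.014,-0.04],[0,0.021,-0.06],[0,0.029,-0.08],[0,0.036,-0.092]],"dr":[[-0.122,0,0],[-0.244,0,0],[-0.366,0,0],[-0.489,0,0],[-0.611,0,0]]}'
python3 -m crank '{"hand":[255,255,255,255,255],"translation":[[0.015,0,0],[0.03,0,0],[0.045,0,0],[0.055,0,0],[0.055,0,0]],"dr":[[0,0,0],[0,0,0],[0,0,0],[0,0,0],[0,0,0]]}'
python3 - <<'E'
from h import *
im,d=cams.get_image("top");P=cloud("top",d);cv2.imwrite("pics/t2.png",im);np.save("pics/t2.npy",d)
a=cv2.resize(im[170:290,60:380],None,fx=2.5,fy=2.5,interpolation=cv2.INTER_CUBIC);cv2.imwrite("pics/t2c.png",a)
u=np.array([np.cos(np.radians(83)),np.sin(np.radians(83))]);so=np.array([.5857,.347])
plan([sp((*(so-.185*u),.0295),83,.145)])
E
```

```text
time_s: 3.85
position: [0.458, -0.0252, 0.1142]
tool_rot: [[0.005, 0.174, -0.985], [-0.002, -0.985, -0.174], [-1.0, 0.003, -0.004]]
ft_force: [0.9, -0.4, -2.7]
grip_width: 0.021
time_s: 4.35
position: [0.4564, -0.0248, 0.1308]
tool_rot: [[-0.002, 0.745, -0.667], [-0.0, -0.667, -0.745], [-1.0, -0.001, 0.001]]
ft_force: [-1.2, -0.8, -0.9]
grip_width: 0.0206
time_s: 4.85
position: [0.5456, 0.02, 0.1299]
tool_rot: [[-0.003, 0.993, -0.119], [0.0, -0.119, -0.993], [-1.0, -0.003, 0.0]]
ft_force: [0.2, 0.7, -2.7]
grip_width: 0.0204
time_s: 5.35
position: [0.5441, 0.0193, 0.0744]
tool_rot: [[-0.005, 0.992, -0.125], [0.0, -0.125, -0.992], [-1.0, -0.005, 0.0]]
ft_force: [-1.1, 1.1, -1.2]
grip_width: 0.0203
[ 0.015   0.0008 -0.0003] [-0.0028  0.0002  0.0028] | 0.015 0.2
```

View pics/t2c.png

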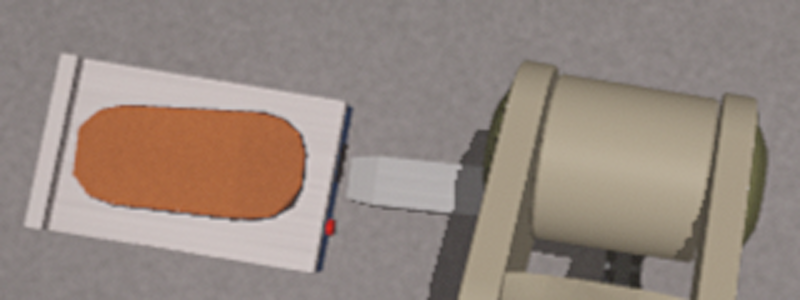

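Run:
```python
from h import *
np.set_printoptions(precision=4,suppress=True)
im=cv2.imread("pics/t2.png");d=np.load("pics/t2.npy");P=cloud("top",d)
k=np.zeros(d.shape,bool);k[228:258,196:242]=1;g=im.min(2)>140;k&=g
k=cv2.erode(k.astype(np.uint8),np.ones((3,3)))>0
q=P[k];A=np.c_[q[:,:2]-q[:,:2].mean(0),np.ones(len(q))];print(len(q),"plane",np.linalg.lstsq(A,q[:,2],rcond=None)[0],"x,y rng",q[:,:2].min(0),q[:,:2].max(0))
# edges per column -> centreline
for u in range(202,242,6):
    v=np.where((im[228:260,u].min(1)>140))[0]+228;print(u,v.min(),v.max(),ray("top",u,(v.min()+v.max())/2,.045)[:2])
hs=cv2.cvtColor(im,cv2.COLOR_BGR2HSV);
for u in (95,110,125,140,155,170):
    v=np.where((hs[200:270,u,1]>120)&(hs[200:270,u,0]<15))[0]+200;print("sole",u,v.min(),v.max(),ray("top",u,(v.min()+v.max())/2,.039)[:2])
```

```text
714 plane [-0.7564 -0.3558  0.0459] x,y rng [0.4847 0.0101] [0.5845 0.2303]
202 232 249 [0.5703 0.2242]
208 232 251 [0.5682 0.2132]
214 232 251 [0.568  0.2023]
220 233 252 [0.5659 0.1913]
226 234 253 [0.5638 0.1803]
232 234 253 [0.5636 0.1693]
238 235 254 [0.5615 0.1583]
sole 95 218 246 [0.5908 0.4221]
sole 110 212 251 [0.5912 0.3947]
sole 125 213 253 [0.5878 0.3672]
sole 140 214 255 [0.5844 0.3397]
sole 155 215 256 [0.582  0.3121]
sole 170 217 255 [0.5805 0.2846]
```

```bash
python3 -m crank '{"hand":[255,255,255,255,255],"translation":[[0.005,0,0],[0.01,0,0],[0.01,0,-0.01],[0.01,0,-0.02],[0.01,0,-0.03]],"dr":[[-0.003,0,0.003],[-0.003,0,0.003],[-0.003,0,0.003],[-0.003,0,0.003],[-0.003,0,0.003]]}'
python3 -m crank '{"hand":[255,255],"translation":[[0,0,0],[0,0,0]],"dr":[[0,0,0],[0,0,0]]}'
python3 - <<'E'
from h import *
im,d=cams.get_image("top");P=cloud("top",d);z=P[...,2]
for u in range(188,240,6):
    v=np.where(im[225:258,u].min(1)>140)[0]+225
    if len(v)>8: v=v[3:-3];print(u,v.min(),v.max(),np.round([z[v,u].mean(),z[v[:4],u].mean(),z[v[-4:],u].mean(),P[v,u,1].mean()],4))
E
```

```text
time_s: 5.9
position: [0.549, 0.0501, 0.0665]
tool_rot: [[0.002, 0.993, -0.121], [-0.001, -0.121, -0.993], [-1.0, 0.003, 0.0]]
ft_force: [0.9, -0.2, -1.1]
grip_width: 0.0209
time_s: 6.1
position: [0.5488, 0.0494, 0.0663]
tool_rot: [[0.002, 0.993, -0.121], [-0.001, -0.121, -0.993], [-1.0, 0.002, 0.0]]
ft_force: [-0.4, -1.6, -1.4]
grip_width: 0.0203
188 228 254 [0.0334 0.0299 0.0293 0.2529]
194 228 246 [0.0358 0.0324 0.0374 0.2412]
200 234 247 [0.0369 0.0366 0.0362 0.2298]
206 234 248 [0.0375 0.0368 0.0377 0.2186]
212 235 248 [0.0366 0.0371 0.0371 0.2077]
218 236 249 [0.0366 0.0372 0.0372 0.1966]
224 236 249 [0.037  0.0375 0.0361 0.1854]
```

```bash
python3 -m crank '{"hand":[255,255,255,255],"translation":[[0.002,0,0],[0.0035,0,0],[0.004,0,0],[0.004,0,0]],"dr":[[0,0,0],[0,0,0],[0,0,0],[0,0,0]]}'
python3 -m crank '{"hand":[255,255,255],"translation":[[0.001,0,0],[0.001,0,0],[0.001,0,0]],"dr":[[0,0,0],[0,0,0],[0,0,0]]}'
```

```text
time_s: 6.55
position: [0.5487, 0.0488, 0.0621]
tool_rot: [[0.002, 0.993, -0.122], [-0.001, -0.122, -0.993], [-1.0, 0.002, 0.0]]
ft_force: [-0.4, 0.5, -0.9]
grip_width: 0.0205
time_s: 6.85
position: [0.5489, 0.049, 0.0613]
tool_rot: [[0.002, 0.993, -0.122], [-0.001, -0.122, -0.993], [-1.0, 0.002, 0.0]]
ft_force: [-0.5, -0.2, -0.5]
grip_width: 0.0208
```

```bash
python3 -m crank '{"hand":[255,255,255,255,255],"translation":[[0.0007,0,-0.01],[0.0007,0,-0.02],[0.0007,0,-0.03],[0.0007,0,-0.04],[0.0007,0,-0.05]],"dr":[[0,0,0],[0,0,0],[0,0,0],[0,0,0],[0,0,0]]}'
python3 -m crank '{"hand":[255,255,255,255,255],"translation":[[0,0,-0.006],[0,0,-0.012],[0,0,-0.018],[0,0,-0.024],[0,0,-0.03]],"dr":[[0,0,0],[0,0,0],[0,0,0],[0,0,0],[0,0,0]]}'
python3 -m crank '{"hand":[255,255,255,255,255],"translation":[[0,0,-0.006],[0,0,-0.012],[0,0,-0.018],[0,0,-0.024],[0,0,-0.03]],"dr":[[0,0,0],[0,0,0],[0,0,0],[0,0,0],[0,0,0]]}'
python3 - <<'E'
from h import *
np.set_printoptions(precision=4,suppress=True)
im,d=cams.get_image("top");cv2.imwrite("pics/t3.png",im);P=cloud("top",d)
hs=cv2.cvtColor(im,cv2.COLOR_BGR2HSV);k=(hs[...,1]>120)&(hs[...,0]<15)&(hs[...,2]>60)
for u in (100,125,150,170): v=np.where(k[200:270,u])[0]+200;print(u,v.min(),v.max(),ray("top",u,v.mean(),.041)[:2],P[v[4:-4],u,2].mean())
r=[np.where(k[v,78:200])[0]+78 for v in (229,234,239)];print([(x.min(),x.max()) for x in r],ray("top",r[1].min(),234,.041),ray("top",r[1].max(),234,.041))
E
```

```text
time_s: 7.35
position: [0.555, 0.0997, 0.0607]
tool_rot: [[0.002, 0.993, -0.121], [-0.001, -0.121, -0.993], [-1.0, 0.002, 0.0]]
ft_force: [-1.1, -2.9, 2.4]
grip_width: 0.0207
time_s: 7.85
position: [0.5588, 0.1284, 0.0608]
tool_rot: [[0.003, 0.992, -0.122], [-0.001, -0.122, -0.992], [-1.0, 0.003, 0.0]]
ft_force: [0.0, -3.8, 5.6]
grip_width: 0.0206
time_s: 8.35
position: [0.5625, 0.1584, 0.0611]
tool_rot: [[0.003, 0.993, -0.122], [-0.001, -0.122, -0.993], [-1.0, 0.003, 0.001]]
ft_force: [-1.4, -5.6, 8.5]
grip_width: 0.021
100 213 251 [0.5904 0.4121] 0.0400148756994558
125 215 255 [0.5839 0.3664] 0.09706047967276131Traceback (most recent call last):
  File "<stdin>", line 5, in <module>
    return umr_minimum(a, axis, None, out, keepdims, initial, where)
ValueError: zero-size array to reduction operation minimum which has no identity
```

```bash
python3 -m crank '{"hand":[255,255,255,255,255],"translation":[[0,0,-0.006],[0,0,-0.012],[0,0,-0.018],[0,0,-0.024],[0,0,-0.028]],"dr":[[0,0,0],[0,0,0],[0,0,0],[0,0,0],[0,0,0]]}'
python3 - <<'E'
from h import *
np.set_printoptions(precision=4,suppress=True)
im,d=cams.get_image("top");hs=cv2.cvtColor(im,cv2.COLOR_BGR2HSV);k=(hs[...,1]>120)&(hs[...,0]<15)&(hs[...,2]>60)
x=np.where(k[233,70:130])[0]+70;print("heel",x.min(),ray("top",x.min(),233,.041))
im,d=cams.get_image("scene");cv2.imwrite("pics/s3.png",cv2.resize(im[300:480,250:490],None,fx=3,fy=3,interpolation=cv2.INTER_CUBIC))
E
```

```text
time_s: 8.9
position: [0.566, 0.1861, 0.0612]
tool_rot: [[0.003, 0.993, -0.121], [-0.001, -0.121, -0.993], [-1.0, 0.003, 0.001]]
ft_force: [-0.9, -5.7, 9.3]
grip_width: 0.0206
heel 83 [0.5892 0.443  0.041 ]
```

View pics/s3.png

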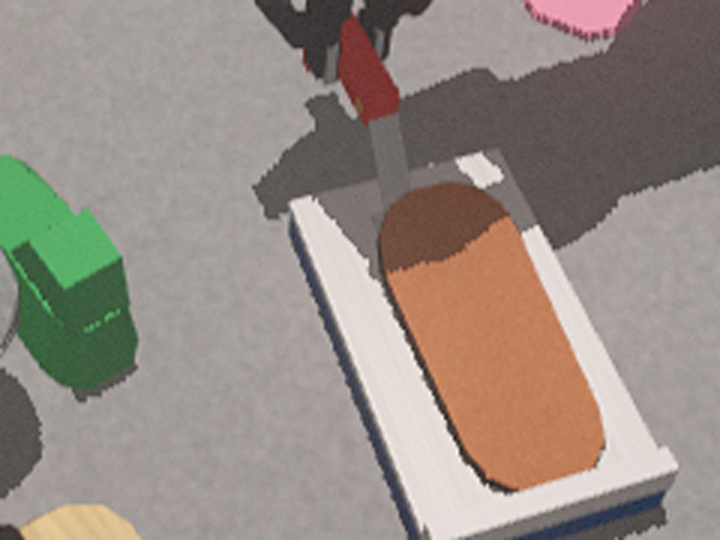

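Run:
```python
from h import *
np.set_printoptions(precision=1,suppress=True)
c=C["scene"];f=240/np.tan(np.radians(c["vertical_fov"]/2));E=np.linalg.inv(c["extrinsics"])
def pr(p):
    q=E[:3,:3]@p+E[:3,3];return (np.array([f*q[0]/q[2]+c["cx"]-250,f*q[1]/q[2]+c["cy"]-300])*3)
g=np.array([.566,.1861]);t=np.radians(83);u=np.array([np.cos(t),np.sin(t)])
for n,x,z in(("handle end",-185,50),("handle front top",-95,63),("handle front bot",-95,37),("tang base",-65,2),("mid",0,2),("tip",65,1)): print(n,pr(np.array([*(g+(x/1000+.145)*u),.03+z/1000])))
im,d=cams.get_image("scene");P=cloud("scene",d);np.set_printoptions(precision=4,suppress=True)
for a,b in((392,180),(392,200),(385,150),(385,240),(515,230),(450,190),(450,330),(550,400),(400,300),(560,300),(430,400),(597,400)): print(a,b,P[300+b//3,250+a//3])
```

```text
handle end [316.8  -5.1]
handle front top [381.9  92.7]
handle front bot [378.  121.8]
tang base [395.1 200. ]
mid [446.6 295. ]
tip [503.4 401.4]
392 180 [0.577  0.2599 0.0449]
392 200 [0.5792 0.265  0.0354]
385 150 [0.5764 0.25   0.0604]
385 240 [0.6031 0.2945 0.0497]
515 230 [0.5327 0.3172 0.0435]
450 190 [0.5529 0.2836 0.0506]
450 330 [0.5983 0.3532 0.0426]
550 400 [0.5756 0.4088 0.0433]
400 300 [0.6128 0.3261 0.0429]
560 300 [0.5324 0.3608 0.0335]
430 400 [0.6247 0.3757 0.0306]
597 400 [0.5534 0.4196 0.0424]
```

```bash
cat >> h.py <<'E'
def brown(im,P,box):
    hs=cv2.cvtColor(im,cv2.COLOR_BGR2HSV);k=np.zeros(im.shape[:2],bool);u0,v0,u1,v1=box;k[v0:v1,u0:u1]=1
    k&=(hs[...,1]>110)&(hs[...,0]<17)&(hs[...,0]>3)
    n,l,st,_=cv2.connectedComponentsWithStats(cv2.erode(k.astype(np.uint8),np.ones((3,3))),connectivity=4);return l==1+np.argmax(st[1:,4])
def pose(q,t0=None):
    m=np.median(q,0);q=q[np.linalg.norm(q-m,axis=1)<.13];r=cv2.minAreaRect((q[:,:2]*1000).astype(np.float32))
    w=np.linalg.svd(q[:,:2]-q[:,:2].mean(0),full_matrices=False)[2][0];a=q[:,:2]@w;b=q[:,:2]@np.array([-w[1],w[0]])
    ctr=w*(a.min()+a.max())/2+np.array([-w[1],w[0]])*(np.percentile(b,1)+np.percentile(b,99))/2
    return np.round(ctr,4),"len",np.round(np.ptp(a),3),"wid",np.round(np.ptp(b),3),"yaw",np.round(np.degrees(np.arctan2(w[1],w[0])),1),"rect",np.round(r[0],1),np.round(r[1],1),round(r[2],1),"zmed",np.round(np.median(q[:,2]),4)
E
python3 - <<'E'
from h import *
im,d=cams.get_image("scene");P=cloud("scene",d);k=brown(im,P,(370,355,460,470));print(k.sum(),pose(P[k]))
q=P[k];
for y in np.arange(.28,.45,.02):
    s=q[abs(q[:,1]-y)<.004]
    if len(s)>5: print(round(y,3),s[:,0].min().round(4),s[:,0].max().round(4),s[:,2].mean().round(4))
E
```

```text
3563 (array([0.582 , 0.3628]), 'len', np.float64(0.163), 'wid', np.float64(0.081), 'yaw', np.float64(74.1), 'rect', array([581.4, 363.6]), array([161.2,  75.8]), 80.1, 'zmed', np.float64(0.043))
0.3 0.5373 0.5653 0.0467
0.32 0.5355 0.6121 0.0434
0.34 0.5387 0.6159 0.0427
0.36 0.5442 0.6187 0.0428
0.38 0.5482 0.6229 0.043
0.4 0.5533 0.6249 0.043
0.42 0.5567 0.6256 0.0432
0.44 0.567 0.6146 0.0433
```

```bash
python3 -m crank '{"hand":[255,255,255],"translation":[[0,0,-0.004],[0,0,-0.008],[0,0,-0.008]],"dr":[[0,0,0],[0,0,0],[0,0,0]]}'
python3 -m crank '{"hand":[255,255,255,255,255],"translation":[[-0.002,0,0],[-0.005,0,0],[-0.009,0,0],[-0.014,0,0],[-0.02,0,0]],"dr":[[0,0,0],[0,0,0],[0,0,0],[0,0,0],[0,0,0]]}' 120
python3 -m crank '{"hand":[255,255,255,255,255],"translation":[[-0.008,0,0],[-0.016,0,0],[-0.024,0,0],[-0.03,0,0],[-0.034,0,0]],"dr":[[0,0,0],[0,0,0],[0,0,0],[0,0,0],[0,0,0]]}'
python3 -m crank '{"hand":[255,255,255],"translation":[[-0.001,0,0],[-0.001,0,0],[-0.001,0,0]],"dr":[[0,0,0],[0,0,0],[0,0,0]]}'
python3 - <<'E'
from h import *
im,d=cams.get_image("scene");P=cloud("scene",d);cv2.imwrite("pics/s4.png",im[180:480,200:600]);k=brown(im,P,(350,310,470,470));print(k.sum(),pose(P[k]))
q=P[k];
for y in np.arange(.28,.45,.02):
    s=q[abs(q[:,1]-y)<.004]
    if len(s)>5: print(round(y,3),s[:,0].min().round(4),s[:,0].max().round(4),s[:,2].mean().round(4))
E
```

```text
time_s: 9.4
position: [0.567, 0.1945, 0.0611]
tool_rot: [[0.003, 0.993, -0.121], [-0.0, -0.121, -0.993], [-1.0, 0.003, -0.0]]
ft_force: [0.0, -2.9, 7.2]
grip_width: 0.0208
time_s: 9.9
position: [0.5663, 0.1939, 0.0806]
tool_rot: [[0.001, 0.993, -0.122], [-0.001, -0.122, -0.993], [-1.0, 0.001, 0.001]]
ft_force: [0.2, -1.2, -2.5]
grip_width: 0.0201
time_s: 10.4
position: [0.5666, 0.1939, 0.1153]
tool_rot: [[0.003, 0.993, -0.122], [-0.0, -0.122, -0.993], [-1.0, 0.003, 0.0]]
ft_force: [-0.4, -0.1, -3.0]
grip_width: 0.0203
time_s: 10.7
position: [0.5663, 0.1939, 0.1151]
tool_rot: [[0.001, 0.993, -0.122], [-0.001, -0.122, -0.993], [-1.0, 0.001, 0.001]]
ft_force: [0.3, -0.4, -2.1]
grip_width: 0.0204
4180 (array([0.5811, 0.3612]), 'len', np.float64(0.168), 'wid', np.float64(0.078), 'yaw', np.float64(76.0), 'rect', array([581.8, 361. ]), array([166.9,  76.7]), 78.1, 'zmed', np.float64(0.0951))
0.28 0.5515 0.5769 0.1029
0.3 0.5356 0.6055 0.0993
0.32 0.5334 0.6129 0.0959
0.34 0.5381 0.615 0.0949
0.36 0.5428 0.6185 0.0948
0.38 0.5464 0.6218 0.0948
0.4 0.5518 0.6243 0.0949
0.42 0.5564 0.6246 0.0948
0.44 0.5679 0.6138 0.0947
```

View pics/s4.png

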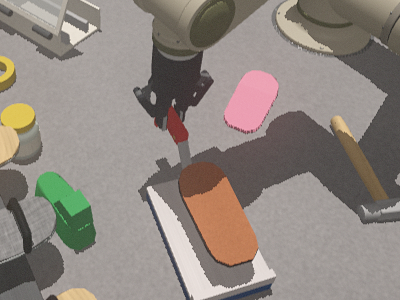

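```bash
cat >> h.py <<'E'
B=np.array([.597,-.302]);by=-67.4;bt=np.radians(by);bx=np.array([np.cos(bt),np.sin(bt)]);bn=np.array([-bx[1],bx[0]])
def W(x,y,z,rel): return sp((*(B+x*bx+y*bn),z),by+rel,.145,.0317)
E
python3 - <<'E'
from h import *
s=np.array([.5663,.1939,.1151,263.0]);e=np.array(W(-.235,-.028,.1034,15));print(e)
L=[s+(e-s)*i/6 for i in range(1,7)]
for i in range(6): L[i][2]=.135
plan(L)
print();plan([W(-.235,-.028,.048,15),W(-.19,-.019,.048,11.5),W(-.14,-.0105,.048,8),W(-.085,-.005,.048,5),W(-.03,-.0015,.048,2)],T(*L[-1]))
E
```

```text
[3.92369664e-01 1.90761303e-02 1.35100000e-01 1.27600000e+02]
[-0.0199 -0.0252  0.0325] [ 3.941e-01  2.000e-04 -1.400e-03] | 0.046 22.6
[ 0.     -0.0108  0.0396] [0.3939 0.     0.    ] | 0.041 22.6
[0.     0.0052 0.0408] [0.3939 0.     0.    ] | 0.041 22.6
[0.     0.0205 0.0356] [0.3939 0.     0.    ] | 0.041 22.6
[0.     0.0326 0.0251] [0.3939 0.     0.    ] | 0.041 22.6
[0.     0.0397 0.0107] [0.3939 0.     0.    ] | 0.041 22.6

[ 0.0553 -0.     -0.    ] [0. 0. 0.] | 0.055 0.0
[ 0.     -0.0059 -0.0461] [0.0611 0.     0.    ] | 0.046 3.5
[ 0.     -0.0072 -0.051 ] [0.0611 0.     0.    ] | 0.051 3.5
[ 0.     -0.0054 -0.0554] [0.0524 0.     0.    ] | 0.056 3.0
[ 0.     -0.0063 -0.0553] [0.0524 0.     0.    ] | 0.056 3.0
```

```bash
python3 -m crank '{"hand":[255,255,255,255,255],"translation":[[-0.002,-0.003,0.004],[-0.006,-0.008,0.01],[-0.011,-0.014,0.018],[-0.016,-0.02,0.026],[-0.02,-0.025,0.033]],"dr":[[0.04,0,0],[0.11,0,0],[0.2,0,0],[0.3,0,0],[0.394,0,0]]}'
python3 -m crank '{"hand":[255,255,255,255,255],"translation":[[0,-0.002,0.008],[0,-0.004,0.016],[0,-0.006,0.024],[0,-0.008,0.032],[0,-0.011,0.04]],"dr":[[0.08,0,0],[0.158,0,0],[0.236,0,0],[0.315,0,0],[0.394,0,0]]}'
python3 -m crank '{"hand":[255,255,255,255,255],"translation":[[0,0.001,0.008],[0,0.002,0.016],[0,0.003,0.024],[0,0.004,0.033],[0,0.005,0.041]],"dr":[[0.08,0,0],[0.158,0,0],[0.236,0,0],[0.315,0,0],[0.394,0,0]]}'
python3 -m crank '{"hand":[255,255,255,255,255],"translation":[[0,0.004,0.007],[0,0.008,0.014],[0,0.012,0.021],[0,0.016,0.028],[0,0.02,0.036]],"dr":[[0.08,0,0],[0.158,0,0],[0.236,0,0],[0.315,0,0],[0.394,0,0]]}'
python3 -m crank '{"hand":[255,255,255,255,255],"translation":[[0,0.006,0.005],[0,0.013,0.01],[0,0.02,0.015],[0,0.026,0.02],[0,0.033,0.025]],"dr":[[0.08,0,0],[0.158,0,0],[0.236,0,0],[0.315,0,0],[0.394,0,0]]}'
python3 -m crank '{"hand":[255,255,255,255,255],"translation":[[0,0.009,0.002],[0,0.018,0.005],[0,0.027,0.007],[0,0.035,0.009],[0,0.04,0.011]],"dr":[[0.09,0,0],[0.18,0,0],[0.27,0,0],[0.345,0,0],[0.394,0,0]]}'
python3 - <<'E'
from h import *
im,d=cams.get_image("top");P=cloud("top",d);cv2.imwrite("pics/t5.png",im[120:300,280:600])
k=brown(im,P,(300,150,480,330));print(k.sum(),pose(P[k]))
plan([W(-.235,-.028,.048,15)])
E
```

```text
time_s: 11.25
position: [0.5371, 0.1639, 0.1354]
tool_rot: [[0.001, 0.868, -0.497], [-0.001, -0.497, -0.868], [-1.0, 0.002, -0.0]]
ft_force: [-0.2, -0.0, -3.2]
grip_width: 0.0204
time_s: 11.75
position: [0.5079, 0.1346, 0.1352]
tool_rot: [[0.001, 0.611, -0.792], [-0.001, -0.792, -0.611], [-1.0, 0.001, -0.001]]
ft_force: [0.4, 0.8, -2.1]
grip_width: 0.0205
time_s: 12.25
position: [0.4785, 0.1055, 0.1352]
tool_rot: [[0.001, 0.26, -0.966], [-0.0, -0.966, -0.26], [-1.0, 0.001, -0.001]]
ft_force: [-1.2, -0.0, -3.1]
grip_width: 0.0203
time_s: 12.75
position: [0.4491, 0.0768, 0.1352]
tool_rot: [[0.001, -0.13, -0.991], [-0.0, -0.991, 0.13], [-1.0, 0.0, -0.001]]
ft_force: [1.1, 0.8, -2.5]
grip_width: 0.0202
time_s: 13.25
position: [0.4201, 0.0474, 0.1352]
tool_rot: [[0.002, -0.501, -0.866], [-0.0, -0.866, 0.501], [-1.0, -0.001, -0.001]]
ft_force: [0.6, -0.4, -2.9]
grip_width: 0.0206
time_s: 13.75
position: [0.3906, 0.018, 0.1352]
tool_rot: [[0.002, -0.795, -0.607], [-0.0, -0.607, 0.795], [-1.0, -0.001, -0.001]]
ft_force: [0.8, -0.7, -1.7]
grip_width: 0.0201
3872 (array([ 0.495 , -0.1062]), 'len', np.float64(0.166), 'wid', np.float64(0.076), 'yaw', np.float64(-56.2), 'rect', array([ 494.5, -106.5]), array([ 75.8, 165.4]), 33.3, 'zmed', np.float64(0.1147))
[ 0.0554 -0.0024 -0.0003] [-0.0059 -0.0008  0.0008] | 0.055 0.3
```

View pics/t5.png

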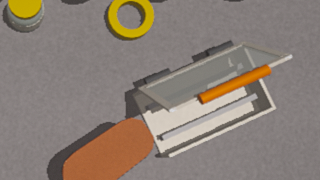

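```bash
python3 -m crank '{"hand":[255,255,255,255,255],"translation":[[0.006,0,0],[0.018,-0.001,0],[0.032,-0.002,0],[0.046,-0.002,0],[0.055,-0.002,0]],"dr":[[0,0,0],[-0.003,0,0],[-0.006,0,0],[-0.006,0,0],[-0.006,0,0]]}'
python3 -m crank '{"hand":[255,255,255,255,255],"translation":[[0,0,-0.005],[0,-0.002,-0.014],[0,-0.003,-0.024],[0,-0.005,-0.035],[0,-0.006,-0.046]],"dr":[[0.006,0,0],[0.02,0,0],[0.035,0,0],[0.05,0,0],[0.061,0,0]]}'
python3 -m crank '{"hand":[255,255,255,255,255],"translation":[[0,-0.001,-0.01],[0,-0.003,-0.02],[0,-0.004,-0.03],[0,-0.006,-0.041],[0,-0.007,-0.051]],"dr":[[0.012,0,0],[0.024,0,0],[0.036,0,0],[0.05,0,0],[0.061,0,0]]}'
python3 - <<'E'
from h import *
im,d=cams.get_image("top");P=cloud("top",d)
k=brown(im,P,(340,150,530,300));print(k.sum(),pose(P[k]))
plan([W(-.085,-.005,.048,5),W(-.03,-.0015,.048,2)])
E
```

```text
time_s: 14.3
position: [0.3926, 0.0197, 0.0791]
tool_rot: [[0.001, -0.788, -0.615], [-0.0, -0.615, 0.788], [-1.0, -0.001, -0.001]]
ft_force: [-0.2, -0.0, -2.0]
grip_width: 0.0203
time_s: 14.8
position: [0.4269, -0.0142, 0.0806]
tool_rot: [[0.003, -0.826, -0.564], [-0.001, -0.564, 0.826], [-1.0, -0.002, -0.002]]
ft_force: [0.3, -0.2, -2.5]
grip_width: 0.0203
time_s: 15.3
position: [0.4611, -0.0521, 0.0804]
tool_rot: [[0.002, -0.858, -0.513], [-0.001, -0.513, 0.858], [-1.0, -0.002, -0.002]]
ft_force: [-0.2, 0.1, -1.9]
grip_width: 0.0204
2844 (array([ 0.5466, -0.1881]), 'len', np.float64(0.166), 'wid', np.float64(0.081), 'yaw', np.float64(-70.4), 'rect', array([ 547.9, -187.4]), array([ 74.9, 165. ]), 25.2, 'zmed', np.float64(0.0601))
[ 0.001  -0.0037 -0.0532] [ 0.0559 -0.003   0.0024] | 0.053 3.2
[ 0.     -0.0063 -0.0553] [0.0524 0.     0.    ] | 0.056 3.0
```

```bash
python3 -m crank '{"hand":[255,255,255,255,255],"translation":[[0,-0.001,-0.01],[0,-0.002,-0.021],[0,-0.003,-0.032],[0,-0.004,-0.043],[0,-0.004,-0.053]],"dr":[[0.012,0,0],[0.024,0,0],[0.036,0,0],[0.05,0,0],[0.056,0,0]]}'
python3 -m crank '{"hand":[255,255,255,255,255],"translation":[[0,-0.001,-0.012],[0,-0.003,-0.026],[0,-0.005,-0.042],[0,-0.006,-0.054],[0,-0.006,-0.059]],"dr":[[0.012,0,0],[0.026,0,0],[0.042,0,0],[0.05,0,0],[0.052,0,0]]}'
python3 - <<'E'
from h import *
im,d=cams.get_image("top");P=cloud("top",d);cv2.imwrite("pics/t6.png",cv2.resize(im[150:290,400:585],None,fx=4,fy=4))
k=brown(im,P,(400,190,560,290));print(k.sum(),pose(P[k]));
print(np.round([( (P[k]-[*B,0])[:,:2]@bx).min(),((P[k]-[*B,0])[:,:2]@bx).max(),((P[k]-[*B,0])[:,:2]@bn).min()],4))
plan([W(-.026,-.0015,.048,2)])
E
```

```text
time_s: 15.85
position: [0.4917, -0.0957, 0.0805]
tool_rot: [[0.002, -0.886, -0.464], [-0.001, -0.464, 0.886], [-1.0, -0.002, -0.002]]
ft_force: [1.3, 0.1, -2.9]
grip_width: 0.0204
time_s: 16.35
position: [0.5245, -0.1455, 0.0804]
tool_rot: [[0.002, -0.909, -0.417], [-0.001, -0.417, 0.909], [-1.0, -0.002, -0.002]]
ft_force: [0.1, -0.2, -2.2]
grip_width: 0.0204
685 (array([ 0.5888, -0.324 ]), 'len', np.float64(0.106), 'wid', np.float64(0.032), 'yaw', np.float64(-71.6), 'rect', array([ 588.5, -323.8]), array([ 31.4, 105.6]), 17.0, 'zmed', np.float64(0.0593))
[-0.3313  0.0707 -0.0306]
[ 0.0007 -0.0003 -0.0014] [ 0.0012 -0.0018  0.0017] | 0.002 0.2
```

View pics/t6.png

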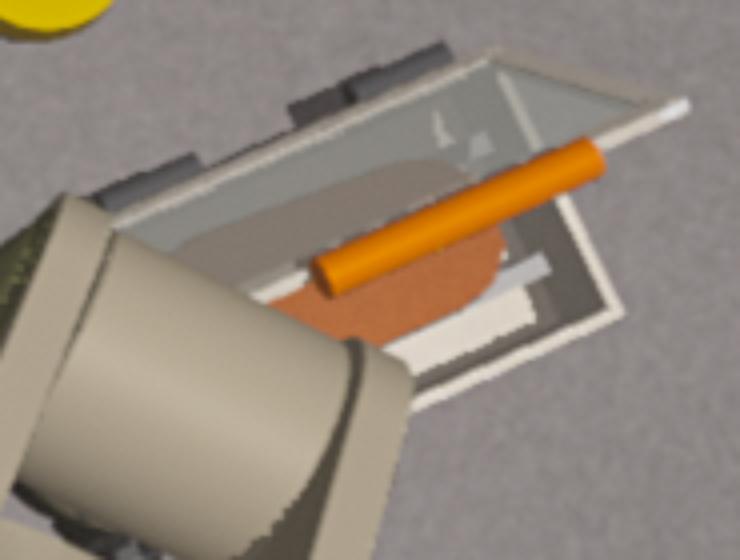

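```bash
python3 -m crank '{"hand":[255,255,255,255,255],"translation":[[0.003,0.001,0],[0.006,0.002,0],[0.009,0.002,0],[0.012,0.002,0],[0.014,0.002,0]],"dr":[[0,0,0],[0,0,0],[0,0,0],[0,0,0],[0,0,0]]}'
python3 -m crank '{"hand":[255,255,255,255,255],"translation":[[0.0015,0,0],[0.003,0,0],[0.0045,0,0],[0.006,0,0],[0.0075,0,0]],"dr":[[0,0,0],[0,0,0],[0,0,0],[0,0,0],[0,0,0]]}'
python3 -m crank '{"hand":[255,255,255],"translation":[[0.002,0,0],[0.004,0,0],[0.005,0,0]],"dr":[[0,0,0],[0,0,0],[0,0,0]]}'
python3 - <<'E'
from h import *
im,d=cams.get_image("scene");P=cloud("scene",d);cv2.imwrite("pics/s7.png",cv2.resize(im[110:240,170:330],None,fx=5,fy=4.6))
k=brown(im,P,(190,130,310,235));q=P[k];q=q[(q[:,2]<.07)];print(k.sum(),len(q))
E
```

```text
time_s: 16.9
position: [0.5218, -0.1448, 0.0663]
tool_rot: [[0.002, -0.908, -0.419], [-0.0, -0.419, 0.908], [-1.0, -0.001, -0.001]]
ft_force: [-0.4, -0.3, -2.1]
grip_width: 0.0206
time_s: 17.4
position: [0.5221, -0.1451, 0.0591]
tool_rot: [[0.002, -0.908, -0.418], [-0.001, -0.418, 0.908], [-1.0, -0.002, -0.002]]
ft_force: [-0.3, -0.8, -1.4]
grip_width: 0.0202
time_s: 17.7
position: [0.5219, -0.145, 0.0539]
tool_rot: [[0.002, -0.908, -0.418], [-0.0, -0.418, 0.908], [-1.0, -0.001, -0.001]]
ft_force: [1.0, -0.5, -2.1]
grip_width: 0.0203
159 0
```

View pics/s7.png

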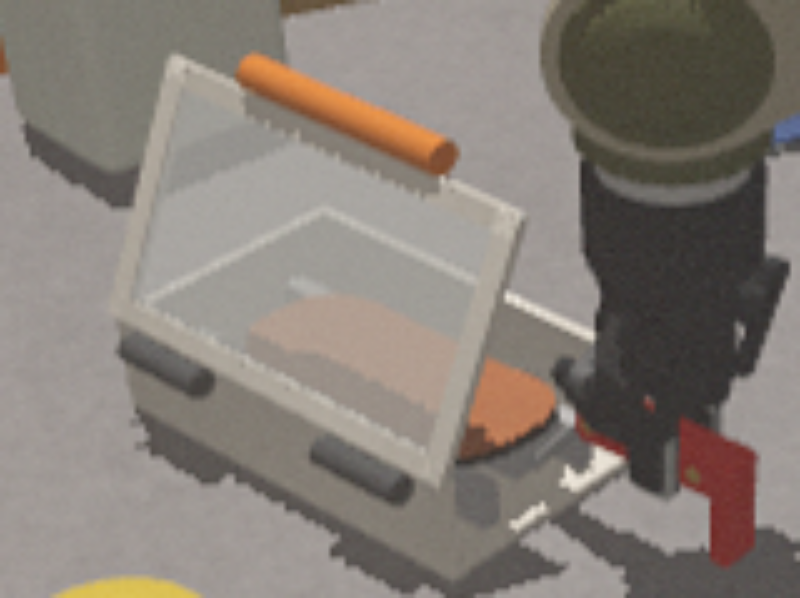

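```bash
python3 -m crank '{"hand":[255,255,255,255,255],"translation":[[0,0,0.01],[0,-0.001,0.03],[0,-0.002,0.05],[0,-0.003,0.075],[0,-0.004,0.1]],"dr":[[0,0,0],[0,0,0],[0,0,0],[0,0,0],[0,0,0]]}'
python3 -m crank '{"hand":[255,255,255,255,255],"translation":[[0,-0.001,0.025],[0,-0.002,0.05],[0,-0.003,0.07],[0,-0.003,0.08],[0,-0.003,0.08]],"dr":[[0,0,0],[0,0,0],[0,0,0],[0,0,0],[0,0,0]]}'
python3 - <<'E'
from h import *
np.set_printoptions(precision=4,suppress=True)
im,d=cams.get_image("top");P=cloud("top",d);cv2.imwrite("pics/t8.png",cv2.resize(im[150:290,360:585],None,fx=3.5,fy=3.5))
k=brown(im,P,(400,190,560,290));q=P[k];b=np.c_[(q[:,:2]-B)@bx,(q[:,:2]-B)@bn,q[:,2]];b=b[b[:,2]<.08];print(len(b),b.min(0),b.max(0))
for x in np.arange(-.09,.09,.02):
    s=b[abs(b[:,0]-x)<.004]
    if len(s):print(round(x,3),s[:,1].min(),np.median(s[:,2]))
g=sp((.5995,-.01,0),10.0,.145,.033)
o=sensors.observe();p=o["position"]
plan([(p[0],p[1],.09,150),(.457,-.01,.09,g[3]),g])
E
```

```text
time_s: 18.25
position: [0.483, -0.0513, 0.0541]
tool_rot: [[0.002, -0.908, -0.418], [-0.0, -0.418, 0.908], [-1.0, -0.002, -0.001]]
ft_force: [0.9, -0.3, -0.8]
grip_width: 0.0205
time_s: 18.75
position: [0.4525, 0.0223, 0.054]
tool_rot: [[0.002, -0.908, -0.42], [-0.0, -0.42, 0.908], [-1.0, -0.002, -0.001]]
ft_force: [0.4, 0.2, -2.4]
grip_width: 0.0201
1400 [-0.097  -0.033   0.0368] [0.07   0.0271 0.0561]
-0.09 -0.022402902205304272 0.05005422330298526
-0.07 -0.03154176708604037 0.046446145891643364
-0.05 -0.03300009032407272 0.042550369681167544
-0.03 -0.03223840906742941 0.042107582366348595
-0.01 -0.03227017520964287 0.04178070331797523
0.01 -0.03215353922823835 0.04208280622707716
0.03 -0.032246248136062916 0.04163737105847587
0.05 -0.029828141479071476 0.041917108138752324
0.07 -0.01927748783119208 0.04006690007294672
[-0.036  -0.0001 -0.0001] [-0.6147 -0.0023  0.0014] | 0.036 35.2
[ 0.      0.0253 -0.0191] [-0.6981  0.      0.    ] | 0.032 40.0
[0.057  0.0247 0.0047] [0. 0. 0.] | 0.062 0.0
```

View pics/t8.png

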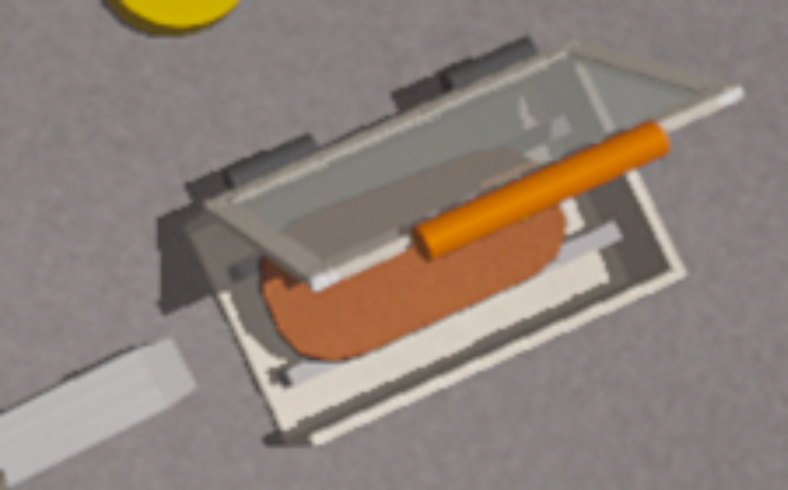

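```bash
python3 -m crank '{"hand":[255,255,255,255,255],"translation":[[-0.009,0,0],[-0.018,0,0],[-0.027,0,0],[-0.036,0,0],[-0.036,0,0]],"dr":[[-0.123,0,0],[-0.246,0,0],[-0.37,0,0],[-0.492,0,0],[-0.615,0,0]]}'
python3 -m crank '{"hand":[255,255,255,255,255],"translation":[[0,0.005,-0.004],[0,0.01,-0.008],[0,0.015,-0.012],[0,0.02,-0.016],[0,0.025,-0.019]],"dr":[[-0.14,0,0],[-0.28,0,0],[-0.42,0,0],[-0.56,0,0],[-0.698,0,0]]}'
python3 -m crank '{"hand":[255,255,255,255,255],"translation":[[0.015,0.01,0.002],[0.03,0.02,0.004],[0.045,0.025,0.005],[0.053,0.025,0.005],[0.056,0.025,0.005]],"dr":[[0,0,0],[0,0,0],[0,0,0],[0,0,0],[0,0,0]]}'
python3 -m crank '{"hand":[255,255,255],"translation":[[0,0,0],[0,0,0],[0,0,0]],"dr":[[0,0,0],[0,0,0],[0,0,0]]}'
```

```text
time_s: 19.3
position: [0.4541, 0.0203, 0.0909]
tool_rot: [[0.005, -0.497, -0.868], [-0.001, -0.868, 0.497], [-1.0, -0.001, -0.005]]
ft_force: [0.3, -0.4, -3.1]
grip_width: 0.0203
time_s: 19.8
position: [0.4575, -0.0111, 0.0899]
tool_rot: [[0.003, 0.177, -0.984], [-0.001, -0.984, -0.177], [-1.0, 0.001, -0.002]]
ft_force: [0.4, 0.5, -2.5]
grip_width: 0.0202
time_s: 20.3
position: [0.4564, -0.0358, 0.0333]
tool_rot: [[0.001, 0.172, -0.985], [-0.0, -0.985, -0.172], [-1.0, 0.0, -0.001]]
ft_force: [-0.3, -0.2, -1.1]
grip_width: 0.0205
time_s: 20.6
position: [0.4568, -0.0352, 0.0344]
tool_rot: [[0.003, 0.173, -0.985], [-0.001, -0.985, -0.173], [-1.0, 0.001, -0.003]]
ft_force: [0.2, 0.0, -1.9]
grip_width: 0.0208
```

```bash
python3 -m crank '{"hand":[255,255,255],"translation":[[0.002,0,0],[0.0025,0,0],[0.0025,0,0]],"dr":[[0,0,0],[0,0,0],[0,0,0]]}' 20
python3 -m crank '{"hand":[180,100,0,0,0],"translation":[[0,0,0],[0,0,0],[0,0,0],[0,0,0],[0,0,0]],"dr":[[0,0,0],[0,0,0],[0,0,0],[0,0,0],[0,0,0]]}' 20
python3 -m crank '{"hand":[0,0,0,0,0],"translation":[[-0.02,0,0],[-0.06,0,0],[-0.11,0,0],[-0.16,0,0],[-0.2,0,0]],"dr":[[0,0,0],[0,0,0],[0,0,0],[0,0,0],[0,0,0]]}'
python3 - <<'E'
from h import *
np.set_printoptions(precision=4,suppress=True)
im,d=cams.get_image("top");P=cloud("top",d);hs=cv2.cvtColor(im,cv2.COLOR_BGR2HSV)
o=np.zeros(d.shape,bool);o[150:300,400:590]=1;o&=(hs[...,1]>150)&(hs[...,0]>8)&(hs[...,0]<20)&(P[...,2]>.12);q=P[o];c=q.mean(0);print("bar",c,((c[:2]-B)@bx,(c[:2]-B)@bn),q[:,2].max())
def F(deg,clr):
    f=np.radians(deg);y=.065-.142*np.cos(f);z=.062+.142*np.sin(f);p=B+y*bn;return (p[0],p[1],z+.009+clr,202.6)
o=sensors.observe();p=o["position"]
m=np.array(F(66,.03));
plan([tuple((np.array([p[0],p[1],m[2],195])+m)/2),tuple(m),F(66,.0)]+[F(a,-.001) for a in (58,50,42,34,26,18,10,5,1.6)])
E
```

```text
time_s: 20.9
position: [0.4567, -0.0353, 0.0318]
tool_rot: [[0.003, 0.173, -0.985], [-0.001, -0.985, -0.173], [-1.0, 0.001, -0.003]]
ft_force: [0.3, 0.8, 3.0]
grip_width: 0.0204
time_s: 21.4
position: [0.4564, -0.0353, 0.0313]
tool_rot: [[0.002, 0.173, -0.985], [-0.001, -0.985, -0.173], [-1.0, 0.001, -0.002]]
ft_force: [-1.0, 0.6, 0.6]
grip_width: 0.0809
time_s: 21.9
position: [0.4559, -0.0351, 0.2343]
tool_rot: [[0.004, 0.173, -0.985], [-0.001, -0.985, -0.173], [-1.0, 0.002, -0.004]]
ft_force: [0.5, -0.4, -0.1]
grip_width: 0.0852
bar [ 0.6018 -0.295   0.2018] (np.float64(-0.004592903423223085), np.float64(0.007117830464863941)) 0.9553872583696998
[ 0.0107  0.1423 -0.0488] [-0.154  -0.012  -0.0078] | 0.151 8.9
[ 0.      0.1482 -0.0265] [-0.0663  0.      0.    ] | 0.151 3.8
[0.03 0.   0.  ] [0. 0. 0.] | 0.03 0.0
[0.0103 0.     0.0175] [0. 0. 0.] | 0.02 0.0
[0.0116 0.     0.016 ] [0. 0. 0.] | 0.02 0.0
[ 0.0138 -0.      0.0143] [0. 0. 0.] | 0.02 0.0
[0.0156 0.     0.0122] [0. 0. 0.] | 0.02 0.0
[0.0172 0.     0.0099] [0. 0. 0.] | 0.02 0.0
[0.0184 0.     0.0074] [0. 0. 0.] | 0.02 0.0
[ 0.0192 -0.      0.0048] [0. 0. 0.] | 0.02 0.0
[0.0123 0.     0.0016] [0. 0. 0.] | 0.012 0.0
[ 0.0084 -0.      0.0005] [0. 0. 0.] | 0.008 0.0
```

```bash
python3 -m crank '{"hand":[255,255,255,255,255],"translation":[[0,0.03,-0.01],[0,0.06,-0.02],[0,0.09,-0.03],[0,0.12,-0.04],[0,0.142,-0.049]],"dr":[[-0.03,0,0],[-0.06,0,0],[-0.09,0,0],[-0.12,0,0],[-0.154,-0.012,-0.008]]}'
python3 -m crank '{"hand":[255,255,255,255,255],"translation":[[0,0.04,-0.007],[0,0.08,-0.014],[0,0.12,-0.021],[0,0.148,-0.026],[0,0.148,-0.026]],"dr":[[-0.015,0,0],[-0.03,0,0],[-0.045,0,0],[-0.066,0,0],[-0.066,0,0]]}'
python3 - <<'E'
from h import *
c=B+.0072*bn;plan([(c[0],c[1],.202,202.6)])
E
```

```text
time_s: 22.45
position: [0.5292, -0.1681, 0.231]
tool_rot: [[-0.012, 0.322, -0.947], [0.004, -0.947, -0.322], [-1.0, -0.008, 0.01]]
ft_force: [0.6, -0.4, 0.2]
grip_width: 0.0126
time_s: 22.95
position: [0.6016, -0.3013, 0.2279]
tool_rot: [[-0.013, 0.382, -0.924], [0.005, -0.924, -0.382], [-1.0, -0.01, 0.01]]
ft_force: [-0.6, -0.2, 0.4]
grip_width: 0.0004
[ 0.0259 -0.0009 -0.0029] [-0.0027  0.0102  0.0095] | 0.026 0.8
```

```bash
python3 -m crank '{"hand":[255,255,255,255,255],"translation":[[0.013,0,-0.003],[0.026,0,-0.003],[0.031,0,0.006],[0.036,0,0.0145],[0.042,0,0.0225]],"dr":[[0,0.01,0.01],[0,0.01,0.01],[0,0.01,0.01],[0,0.01,0.01],[0,0.01,0.01]]}'
python3 -m crank '{"hand":[255,255,255,255,255],"translation":[[0.006,0,0.008],[0.013,0,0.015],[0.02,0,0.022],[0.028,0,0.028],[0.036,0,0.034]],"dr":[[0,0,0],[0,0,0],[0,0,0],[0,0,0],[0,0,0]]}'
python3 - <<'E'
from h import *
im,d=cams.get_image("scene");cv2.imwrite("pics/s9.png",cv2.resize(im[80:240,150:330],None,fx=4,fy=3.7))
E
```

```text
time_s: 23.45
position: [0.5788, -0.3069, 0.1892]
tool_rot: [[0.002, 0.384, -0.923], [-0.002, -0.923, -0.384], [-1.0, 0.002, -0.001]]
ft_force: [-4.2, 1.5, 7.6]
grip_width: -0.0001
time_s: 23.95
position: [0.5475, -0.3206, 0.1528]
tool_rot: [[0.002, 0.383, -0.924], [-0.003, -0.924, -0.383], [-1.0, 0.003, -0.001]]
ft_force: [-2.1, -1.3, 2.4]
grip_width: -0.0001
```

View pics/s9.png

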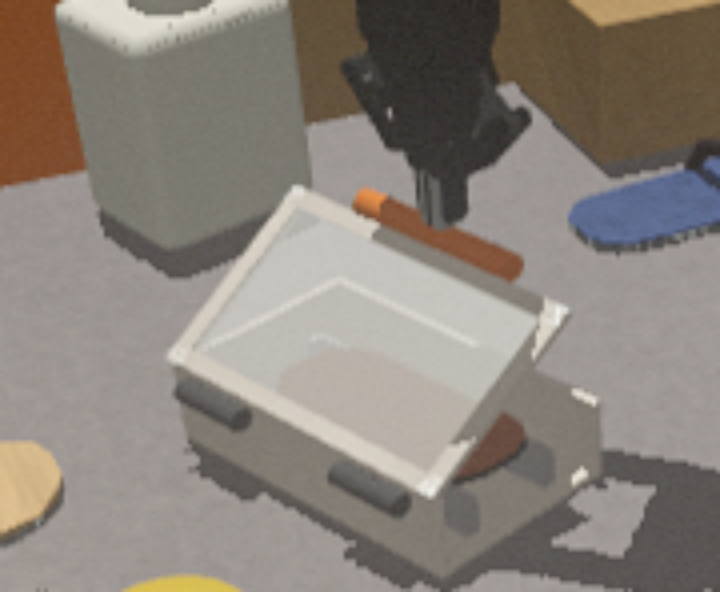

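```bash
python3 -m crank '{"hand":[255,255,255,255,255],"translation":[[0.013,0,0.006],[0.026,0,0.0125],[0.04,0,0.018],[0.0545,0,0.0215],[0.069,0,0.0235]],"dr":[[0,0,0],[0,0,0],[0,0,0],[0,0,0],[0,0,0]]}'
python3 -m crank '{"hand":[255,255,255,255,255],"translation":[[0.003,0,0],[0.005,0,0.001],[0.007,0,0.001],[0.008,0,0.001],[0.009,0,0.001]],"dr":[[0,0,0],[0,0,0],[0,0,0],[0,0,0],[0,0,0]]}'
```

```text
time_s: 24.5
position: [0.5265, -0.3289, 0.0827]
tool_rot: [[0.001, 0.383, -0.924], [-0.001, -0.924, -0.383], [-1.0, 0.001, -0.001]]
ft_force: [-0.0, -0.4, 0.7]
grip_width: 0.0001
time_s: 25.0
position: [0.5262, -0.3295, 0.0749]
tool_rot: [[0.002, 0.384, -0.923], [-0.002, -0.923, -0.384], [-1.0, 0.003, -0.001]]
ft_force: [-1.3, 1.0, 7.8]
grip_width: 0.0003
```

```bash
python3 -m crank '{"hand":[255,255,255],"translation":[[0.001,0,0],[0.0015,0,0],[0.0015,0,0]],"dr":[[0,0,0],[0,0,0],[0,0,0]]}'
python3 -m crank '{"hand":[255,255,255,255,255],"translation":[[-0.02,0,0],[-0.06,0,0],[-0.1,0,0],[-0.14,0,0],[-0.17,0,0]],"dr":[[0,0,0],[0,0,0],[0,0,0],[0,0,0],[0,0,0]]}'
python3 -m crank '{"hand":[255,255,255,255,255],"translation":[[0,-0.04,0],[0,-0.08,0],[0,-0.12,0.01],[0,-0.16,0.03],[0,-0.2,0.05]],"dr":[[0,0,0],[0,0,0],[0,0,0],[0,0,0],[0,0,0]]}'
python3 - <<'E'
from h import *
np.set_printoptions(precision=4,suppress=True)
im,d=cams.get_image("top");P=cloud("top",d);cv2.imwrite("pics/t10.png",im);hs=cv2.cvtColor(im,cv2.COLOR_BGR2HSV)
o=np.zeros(d.shape,bool);o[150:320,400:590]=1;o&=(hs[...,1]>150)&(hs[...,0]>8)&(hs[...,0]<20);q=P[cv2.erode(o.astype(np.uint8),np.ones((3,3)))>0];c=np.median(q,0);print("bar",c,((c[:2]-B)@bx,(c[:2]-B)@bn))
k=(im.min(2)>150);k[:, :300]=0;k[:,350:]=0;k[:180]=0;k[270:]=0;k=cv2.erode(k.astype(np.uint8),np.ones((3,3)))>0;print("blade",rect(P[k]))
E
```

```text
time_s: 25.3
position: [0.5263, -0.3295, 0.0747]
tool_rot: [[0.003, 0.384, -0.923], [-0.003, -0.923, -0.384], [-1.0, 0.004, -0.002]]
ft_force: [-3.7, 1.9, 11.6]
grip_width: -0.0001
time_s: 25.8
position: [0.526, -0.3292, 0.2459]
tool_rot: [[0.004, 0.384, -0.923], [-0.003, -0.923, -0.384], [-1.0, 0.004, -0.002]]
ft_force: [-0.1, -0.7, -0.1]
grip_width: 0.0005
time_s: 26.3
position: [0.4016, -0.1622, 0.2425]
tool_rot: [[0.002, 0.384, -0.923], [-0.001, -0.923, -0.384], [-1.0, 0.002, -0.001]]
ft_force: [0.5, -0.2, 0.6]
grip_width: -0.0001
bar [ 0.5262 -0.3302  0.0735] (np.float64(-0.0011527060425454822), np.float64(-0.0762382350143466))
blade (array([574.1, -11.5]), array([178. ,  46.4]), 1.0, 'zmed', np.float64(1.9), 'mean', array([598.2,  -9.4,   8.5]))
```

```bash
python3 - <<'E'
from h import *
im=cv2.imread("pics/top0.png");im2=cv2.imread("pics/t10.png")
_,d=cams.get_image("top");P=cloud("top",d);hs=cv2.cvtColor(im2,cv2.COLOR_BGR2HSV);H,S=hs[...,0],hs[...,1]
h=np.zeros(H.shape,bool);h[250:345,300:370]=1;h&=(S>150)&((H<8)|(H>172));print("handle",rect(P[cv2.erode(h.astype(np.uint8),np.ones((3,3)))>0]))
print("bystander diff",np.abs(im[100:175,170:445].astype(int)-im2[100:175,170:445]).max(2).__gt__(40).sum())
E
python3 -c "
from rig import env;print(env.close_job())"
```

```text
handle (array([462.9, -31.5]), array([82.4, 44.9]), 33.8, 'zmed', np.float64(62.5), 'mean', array([462.3, -32. ,  66.6]))
bystander diff 0
the job is handed in; nothing more can be done
None
```

The job is done and handed in at about 26 s of the 72 s allowed; no verdict was reported. I slid the spatula under the sole's toe, lifted it, and lowered it gently onto the rails. Then I drew the spatula out, laid it back on the bench and pressed the cover shut with the closed fingers.

**Last checks:**
- **Sole:** after the spatula was drawn out, it lay flat in the box with its top at about 42 mm. It sat roughly 12 mm toward the open end and about 5 mm off centre across the box, both inside the limits. I did not measure it again after closing the cover.
- **Cover:** the grip bar is at box y = -76 mm with its top at about 74 mm, which matches the shut position (-77 mm and about 75 mm). The force rose to about 12 N against the stop before I backed off.
- **Spatula:** it is released on the bench clear of the box and plate. The blade top is at about 2 mm and the handle top at about 62 mm, the same heights as at the start. The rectangle sizes in those last blade and handle fits were off, from stray pixels at the edges.
- **Jar, last and roll:** their part of the top camera picture is unchanged from the start.

**What did not go as planned:**
- During the insertion the sole turned about 6° as its heel was pushed toward the lip. It therefore rode about 6 mm off the blade's centre line and about 5° off its direction; I allowed for this when placing it.
- The viewer's 12-picture limit refused the final picture, so the end checks are numbers only.

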